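Seat the grind gauge in its holder and spin the wing screw tight

TASK

The steel ink grind gauge sits part-way out of its blue holder. With the fingertips push it along its channel until its far end is fully home against the end stop, then spin the loose wing screw on the bridge clockwise (seen from above) with repeated fingertip strokes on its wings until it is tight and its pad clamps the gauge. Only push: do not pinch or lift the gauge or the screw, use no great force, and leave the scraper, jar, bottle and dish where they are.

Things in the scene. Friction and masses are not known exactly. Their poses are not given: they have to be found in the camera images.
- holder: Fixed gauge holder: blue base plate 236 x 96 mm, its top (channel floor) 14 mm above the bench; two guide rails along x, 53 mm apart inside, 8 mm high, from x = -70 to +102 mm; an end stop block at the far end (top 31 mm above the bench) and a bridge over the channel. Origin: centre of the underside. x points along the channel to the end stop (away from the robot), y left, z up.
- bridge (a point): Top centre of the holder's aluminium bridge bar, at x = +70 mm, y = 0 of the holder, 60 mm above the bench. The bar is 28 mm wide along x, 91 mm along y and 12 mm thick, on a post at each end; small screw heads on its ends rise 2.5 mm, the brass bush in its middle 4 mm (22 mm wide).
- gauge: Loose steel grind gauge in the channel: flat block 140 x 50 x 14 mm (its x, y, z), about 0.6 kg, two long ground tracks on top. Origin: centre of its underside, on the channel floor. Its plain +x end goes under the bridge to the end stop; its -x end (nearest the robot) is the one to push. It starts 20 to 45 mm short of home.
- gauge_end (a point): Centre of the gauge's far (+x) end face, 70 mm ahead of its origin, 7 mm above its underside. Home: it touches stop_face.
- stop_face (a point): Middle of the end stop's near face, 102 mm ahead of the holder's origin, 21 mm above the bench; axes as the holder's.
- screw_axis (a point): Point on the upright axis of the brass wing screw, fixed, 85 mm above the bench; axes as the holder's. Two wings, 5 mm thick, reach 32 mm from the axis with rounded tips; hub 21 mm wide, 14 mm high. With the screw up the hub's underside is 71 mm and the wings' top 102 mm above the bench (5.4 mm less when tight). From 12 mm out the wings stand 14 to 28 mm above the hub's underside.
- wing_screw (a joint): Turn of the wing screw in rad, growing clockwise seen from above. At 0 (fully up), pi, 2 pi its wings lie along the holder's x. Loose: 0.03 N m of friction, stays where left, sinks 5 mm a turn. Starts between 0 and 2; the pad meets the gauge at about 6.3, from there it stiffens, and it comes up solid at 6.8; let go, it eases back to about 6.6.
- clamp_pad: Round pad 18 mm wide at the screw's foot, under the bridge; it moves straight down with the screw, which it carries, and does not turn. Origin: centre of its lower face, 33 mm above the bench with the screw at 0; the gauge's top is 28 mm above the bench.
- scraper: Loose steel scraper blade with a wooden back, 92 x 42 x 16 mm, lying on the bench to the right of the holder. Origin: underside. Bystander.
- ink_jar: Ink sample jar with a yellow lid, 63 mm wide, 72 mm high, on the bench to the left of the holder. Origin: underside centre. Bystander.
- amber_bottle: Small dark brown bottle with a white cap, 42 mm wide, 85 mm high, on the bench to the right of the holder. Origin: underside centre. Bystander.
- weigh_dish: White weighing dish with red ink in it, 71 mm wide, 18 mm high, on the bench to the left of the holder. Origin: underside centre. Bystander.

How it is judged:
By the outcome, as a careful person would: the job done as asked, in the order asked, and still so for the second after the job is handed in, with the robot touching nothing.
It also fails if it takes over 64 s, if anything falls off the work surface, if the arm or the gripper's body presses on something with over 40 N, if the wrist force passes 120 N, or if a joint passes its speed limit or range.

ROBOT

A 6-joint arm with a two-finger parallel gripper is mounted at the origin on a cart in front of the work surface, level with it; the furniture and walls round the work are solid. World frame = base frame: x ahead of the robot, y to its left, z up, the work surface at z = 0. Lengths are in m, angles in rad, forces in N, time in s.
With the tool pointing down it reaches from about 0.3 to 1 m from the base axis. Payload 5.1 kg.
Tool frame: the origin (TCP) lies on the centre line of the jaws, within the pads' length; the fingertips stand ahead of it and the grasp point (between the pads) lies 8 mm behind it (bot.tips_ahead is the z of the fingertips in the tool frame, in m); z points along the fingers, y is the direction in which the jaws open and shut (so a half turn about z gives the same grasp; the last joint's range is limited). The gripper opens to 95 mm and grips with 3 to 60 N. Pads are 20 mm wide; open, the fingers measure 119 mm over their backs; the gripper's body (75 mm by 180 mm) begins 59 mm behind the grasp point.
Start: joints at [-1.331, 0.124, 1.65, -0, 1.367, -0.083], TCP at [0.206, -0.616, 0.226] pointing down, gripper open.
Joint ranges: [-2.61, 2.61], [-1.02, 2.33], [0.03, 2.71], [-1.35, 4.49], [0.32, 2.68], [-2.91, 2.91]. Speed limits (rad/s): [2.57, 2.57, 3.14, 3.14, 3.14, 3.14].

INTERFACE

Orientations are given as a unit quaternion [x, y, z, w].
In Python, from cell import bot gives the robot as it stands.
- The arm moves only by the tool send_rows, never from a script. Its argument "moves" is one flat list of numbers, 4 for each row, row after row: the shift along the world's x, y, z in cm, then the turn about the world's z in rad. In form: [x, y, z, twist, x, y, z, twist, ...]. A call has 1 to 20 rows; each row shifts and turns the commanded pose from where the row before left it; what a row does not reach is not made up. A row lasts 1/10 s, in which the tool goes at most 50 mm and 8.59 degrees, less where a joint would pass 70% of its speed; a pose out of reach is approached as far as the arm can. A call with a gripper value outside its range is refused whole. "gripper" is the closure, from 0 (fully open) to 1 (shut), set as the call begins (left out, the last holds). The fingers move at their own pace and stop on an object; the grip force is fixed at half the most. Time passes only in rows, so rows that do not move let the fingers close. It gives the time, the measured TCP pose, the force and the opening at its end, in the units of the state.
- bot.observe(): the state, without advancing time (a new reading comes with each control period).
- bot.capture(name): name is "scene" or "top"; returns a dict with "img" (420x560x3 uint8, blue, green, red), "depth" (420x560 float32, m along the optical axis (not along the pixel's ray), 0 where there is no reading), "fov_y" (degrees; the focal length in pixels is half the picture's height over the tangent of half this angle, whatever the lens; pixels are square), "cx", "cy" (the principal point, pixels), "k1" (the pictures are not rectified: a ray, as slopes to the right and down, at radius r is drawn at 1 + k1 r^2 times it, then the intrinsics apply), "eye" and "rotation" of the camera in the world. Camera axes: x right, y down, z forward; pixel columns grow to the right and rows downward; lengths in m; the calibration is good to about 2 mm. A picture is of the moment at which its call begins.
- bot.job_done(): hands the job in, once; it reports no verdict.
The state is a dict: "clock": time; "joints": joint angles; "dq": joint speeds; "joint_efforts": joint torques, N m; "tool_pos": TCP position; "orientation": TCP orientation; "wrist_force": force on the tool from outside, world axes, zero at the start; "moment": the same for the moment, N m; "gripper_width": opening from 0.0 (shut) to 1.0 (fully open).
Only numpy, scipy, OpenCV 4.12 (cv2) and the standard library are available. Lean on these libraries where they do the work, as an engineer would, in place of code of your own. Each camera call takes 0.05 s, during which the arm holds its last target. There are 200 camera calls.

## Working session

There is one attempt and no reset: what is moved stays moved. The work goes in short steps, Python scripts to look and compute and a tool call to move; the robot and the scene stay as the last step left them, time stands still between calls to the robot, and variables do not carry over. Pictures are saved under pics/ and viewed, about 8 in all and at most 12, crops included, and the job is handed in when it is done.

Besides the shell and the picture viewer there is one more tool, called as name(argument=value, ...) on one line, values as JSON. send_rows: Moves the arm, as the interface text tells. Its arguments: {"type":"object","properties":{"moves":{"type":"array"},"gripper":{"type":"number"}},"required":["moves"]}

```bash
mkdir -p pics; ls
cat > h.py <<'E'
import numpy as np, cv2
from cell import bot
def K(c):
    f=c["img"].shape[0]/2/np.tan(np.radians(c["fov_y"])/2)
    return f
def ray(c,u,v):
    f=K(c); x=(u-c["cx"])/f; y=(v-c["cy"])/f
    r=np.hypot(x,y); s=r
    for _ in range(20): s=r/(1+c["k1"]*s*s)
    k=s/r if r>0 else 1
    return np.array(c["rotation"])@np.array([x*k,y*k,1.])
def onz(c,u,v,z):
    d=ray(c,u,v); e=np.array(c["eye"]); return e+d*(z-e[2])/d[2]
def cloud(c):
    h,w=c["depth"].shape; f=K(c)
    u,v=np.meshgrid(np.arange(w),np.arange(h)); x=(u-c["cx"])/f; y=(v-c["cy"])/f
    r=np.hypot(x,y); s=r.copy()
    for _ in range(20): s=r/(1+c["k1"]*s*s)
    k=np.where(r>0,s/np.maximum(r,1e-9),1)
    d=np.stack([x*k,y*k,np.ones_like(x)],-1)*c["depth"][...,None]
    return d@np.array(c["rotation"]).T+np.array(c["eye"])
def proj(c,p):
    q=np.array(c["rotation"]).T@(np.array(p)-np.array(c["eye"])); x,y=q[:2]/q[2]; k=1+c["k1"]*(x*x+y*y); f=K(c)
    return c["cx"]+f*k*x,c["cy"]+f*k*y
E
python3 - <<'E'
from h import *
for n in("scene","top"):
    c=bot.capture(n); cv2.imwrite(f"pics/{n}0.png",c["img"]); np.savez(f"{n}0.npz",**c)
    print(n,c["eye"],np.round(c["rotation"],3).tolist(),c["fov_y"],c["k1"])
print(bot.observe(), bot.tips_ahead)
E
```

```text
pics
scene [0.28526306 0.31791999 0.73662616] [-0.292, 0.893, -0.325, 0.106] 49.70418830563725 -0.1539659127218705
top [ 0.46595454 -0.13559466  0.91113977] [-0.696, 0.714, -0.06, 0.053] 53.19374505156365 -0.1035967923021508
{'clock': 0.1, 'joints': array([-1.33060312e+00,  1.24406525e-01,  1.65150567e+00,  1.45726279e-05,
        1.36749485e+00, -8.25952627e-02]), 'dq': array([-1.00834584e-03, -1.46334359e-03, -2.62733716e-03,  9.29740508e-05,
        3.08217369e-04, -6.67479426e-04]), 'joint_efforts': array([ 1.60887957e-04, -4.18880045e+01, -3.61096859e+01,  7.76354293e-02,
        4.61725064e-02, -7.07097161e-05]), 'tool_pos': array([ 0.2060368 , -0.6159053 ,  0.22455032]), 'orientation': array([ 9.87004028e-01,  1.60692955e-01, -6.42995262e-05, -9.04944438e-04]), 'wrist_force': array([-0.07169249,  0.1200511 ,  0.41995287]), 'moment': array([-0.01003279,  0.03948877, -0.00711292]), 'gripper_width': 1.0000380448788149} 0.011
```

View pics/scene0.png

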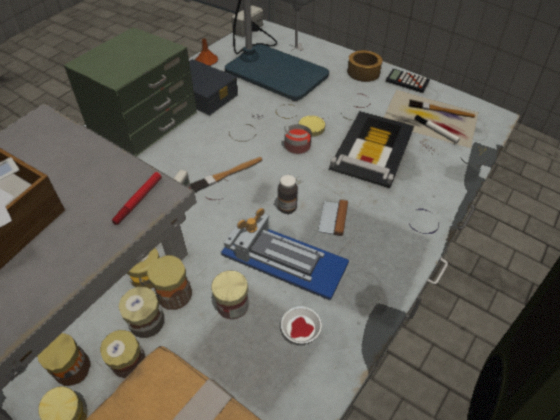

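View pics/top0.png

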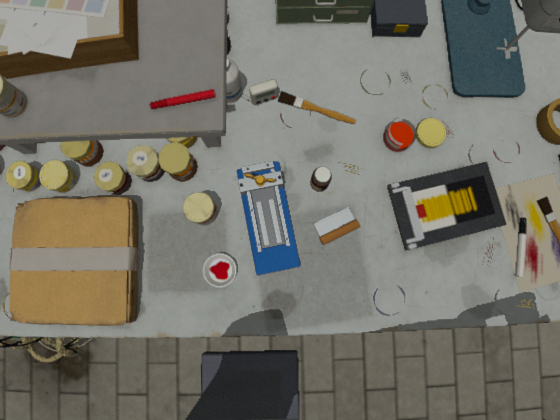

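Run:
```python
from h import *
c=dict(np.load("top0.npz")); P=cloud(c); 
img=c["img"].astype(int); b,g,r=img[...,0],img[...,1],img[...,2]
m=((b>90)&(b-r>50)&(b-g>30)).astype(np.uint8); m[:140]=0
n,l,s,ce=cv2.connectedComponentsWithStats(m); i=1+np.argmax(s[1:,4]); print(s[i])
vs,us=np.where(l==i)
W=np.array([onz(c,u,v,.014)[:2] for u,v in zip(us,vs)])
R=cv2.minAreaRect(W.astype(np.float32)); print(R)
bp=cv2.boxPoints(R);print(bp)
print("depth of blue",np.median(P[vs,us,2]))
for n_,(u,v) in dict(shelf=(215,110),shelfedge=(222,125),drawer=(320,5),jar=(199,207),bottle=(321,178),bushw=(262,179),dish=(220,270),hammer=(265,92)).items(): print(n_,P[v,u])
cv2.imwrite("pics/top0c.png",cv2.resize(c["img"][145:285,220:350],None,fx=4.2,fy=4.2,interpolation=cv2.INTER_CUBIC))
c2=dict(np.load("scene0.npz"))
cv2.imwrite("pics/sc0c.png",cv2.resize(c2["img"][195:305,210:360],None,fx=5,fy=5,interpolation=cv2.INTER_CUBIC))
```

```text
Traceback (most recent call last):
  File "h.py", line 21, in cloud
    return d@np.array(c["rotation"]).T+np.array(c["eye"])
           ~^~~~~~~~~~~~~~~~~~~~~~~~~~
ValueError: matmul: Input operand 1 has a mismatch in its core dimension 0, with gufunc signature (n?,k),(k,m?)->(n?,m?) (size 4 is different from 3)
```

```bash
sed -i 's/np.array(c\["rotation"\])/Rm(c)/; s/^def K/from scipy.spatial.transform import Rotation as Ro\ndef Rm(c): return Ro.from_quat(c["rotation"]).as_matrix()\ndef K/' h.py
python3 - <<'E'
from h import *
c=dict(np.load("top0.npz")); P=cloud(c); 
img=c["img"].astype(int); b,g,r=img[...,0],img[...,1],img[...,2]
m=((b>90)&(b-r>50)&(b-g>30)).astype(np.uint8); m[:140]=0
n,l,s,ce=cv2.connectedComponentsWithStats(m); i=1+np.argmax(s[1:,4]); print(s[i])
vs,us=np.where(l==i)
W=np.array([onz(c,u,v,.014)[:2] for u,v in zip(us,vs)])
R=cv2.minAreaRect(W.astype(np.float32)); print(R)
bp=cv2.boxPoints(R);print(bp)
print("depth of blue",np.median(P[vs,us,2]))
for n_,(u,v) in dict(shelf=(215,110),shelfedge=(222,125),drawer=(320,5),jar=(199,207),bottle=(321,178),bushw=(262,179),dish=(220,270),hammer=(265,92)).items(): print(n_,P[v,u])
cv2.imwrite("pics/top0c.png",cv2.resize(c["img"][145:285,220:350],None,fx=4.2,fy=4.2,interpolation=cv2.INTER_CUBIC))
c2=dict(np.load("scene0.npz"))
cv2.imwrite("pics/sc0c.png",cv2.resize(c2["img"][195:305,210:360],None,fx=5,fy=5,interpolation=cv2.INTER_CUBIC))
E
```

```text
[ 241  187   59   88 1675]
((0.5537068843841553, -0.10954369604587555), (0.17697615921497345, 0.0939408615231514), 10.060187339782715)
[[ 0.45837438 -0.07875277]
 [ 0.47478426 -0.17124927]
 [ 0.6490394  -0.14033462]
 [ 0.6326295  -0.04783812]]
depth of blue 0.013807529655865736
shelf [ 0.76342765 -0.01603114  0.17315556]
shelfedge [ 0.73452929 -0.0289074   0.17062171]
drawer [ 1.03374842 -0.23015811  0.09789176]
jar [0.59749577 0.03223985 0.07025694]
bottle [ 0.64853407 -0.21669056  0.08427356]
bushw [ 0.65004996 -0.09742688  0.08098712]
dish [4.70100746e-01 1.97656661e-04 1.10116836e-04]
hammer [ 0.84802513 -0.10571693  0.05864906]
```

View pics/top0c.png

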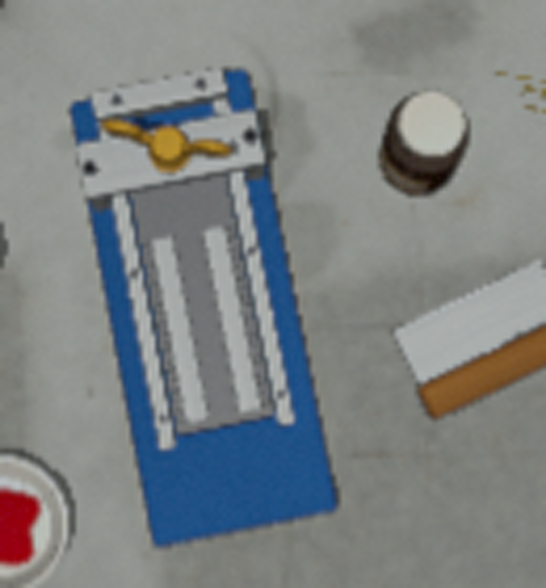

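View pics/sc0c.png

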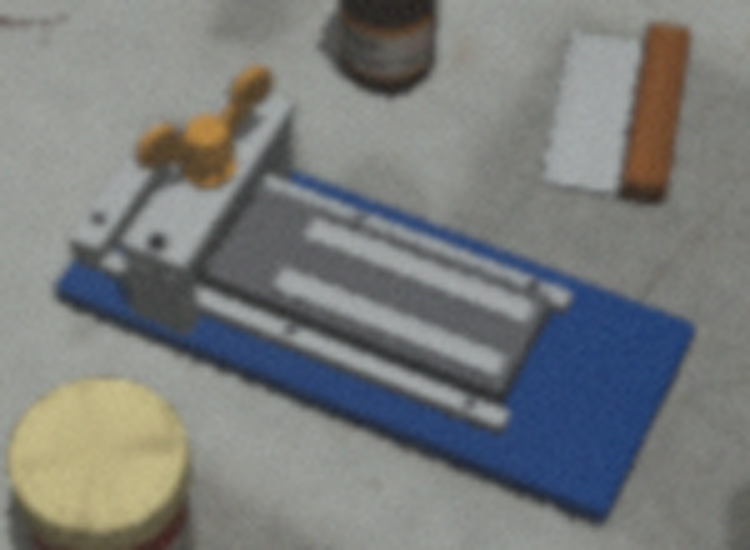

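Run:
```python
from h import *
c=dict(np.load("top0.npz")); c2=dict(np.load("scene0.npz"))
a=np.radians(10.06); ex=np.array([np.cos(a),np.sin(a)]); ey=np.array([-ex[1],ex[0]])
O=np.array([.4748+.45837,-.17125-.07875])/2+.118*ex; print("O",O,"axis",O+.07*ex)
S=O+.07*ex
def loc(p): d=np.array(p)[:2]-O; return np.round([d@ex*1e3,d@ey*1e3],1)
f=4.2; cr=lambda u,v:(220+(u+.5)/f-.5,145+(v+.5)/f-.5)
f2=5; cr2=lambda u,v:(210+(u+.5)/f2-.5,195+(v+.5)/f2-.5)
print("hub",loc(onz(c,*cr(169,145),.083)), "wings",loc(onz(c,*cr(110,127),.095)),loc(onz(c,*cr(226,149),.095)))
print("gauge near end top", loc(onz(c,*cr(182,432),.028)),loc(onz(c,*cr(272,410),.028)))
print("holder far corners",loc(onz(c,*cr(72,105),.014)),loc(onz(c,*cr(247,70),.014)))
print("scene: near corners",loc(onz(c2,*cr2(603,520),.014)),loc(onz(c2,*cr2(692,325),.014)), "gauge end", loc(onz(c2,*cr2(503,392),.028)), loc(onz(c2,*cr2(550,315),.028)))
print("scene hub",loc(onz(c2,*cr2(208,133),.083)))
for k in (c,c2):
    P=cloud(k); ok=(k["depth"]>0)&(P[...,2]>.11)&(P[...,0]>.3)&(P[...,0]<1)&(abs(P[...,1])<.4)
    Q=P[ok]; d=np.hypot(*(Q[:,:2]-S).T); i=np.argsort(d)[:4000:400]; print(np.round(np.c_[Q[i],d[i]],3), ok.sum())
# shelf side heights from scene
P=cloud(c2); Q=P[(P[...,0]>.6)&(P[...,0]<.9)&(P[...,1]>-.15)&(P[...,1]<.2)&(P[...,2]>.09)]
print(np.round(np.percentile(Q,[0,1,5,50,99],axis=0),3))
P=cloud(c); print("jar, bottle, scraper, dish", [loc(onz(c,u,v,z)) for u,v,z in((199,207,.072),(321,173,.085),(336,225,.016),(220,270,.018))])
```

```text
O [ 0.58277079 -0.10438783] axis [ 0.65169457 -0.09216028]
hub [67.6 -0.6] wings [79.  25.1] [ 57.6 -26.8]
gauge near end top [-65.1  21.6] [-63.3 -24.7]
holder far corners [114.4  45.9] [114.7 -47.5]
scene: near corners [-116.5   52.2] [-114.8  -43.6] gauge end [-64.1  25.8] [-66.1 -14.2]
scene hub [70.1  3. ]
[[ 0.724 -0.031  0.145  0.094]
 [ 0.731  0.004  0.172  0.125]
 [ 0.769 -0.012  0.174  0.142]
 [ 0.727  0.044  0.172  0.155]
 [ 0.722  0.057  0.163  0.165]
 [ 0.795  0.008  0.189  0.175]
 [ 0.729  0.075  0.173  0.184]
 [ 0.761  0.067  0.172  0.193]
 [ 0.842 -0.027  0.174  0.201]
 [ 0.839  0.     0.173  0.208]] 31417
[[ 0.725 -0.03   0.16   0.096]
 [ 0.735 -0.     0.172  0.124]
 [ 0.767 -0.013  0.174  0.14 ]
 [ 0.782 -0.012  0.171  0.153]
 [ 0.738  0.046  0.114  0.163]
 [ 0.738  0.057  0.111  0.172]
 [ 0.758  0.055  0.174  0.182]
 [ 0.753  0.069  0.172  0.191]
 [ 0.816  0.02   0.171  0.199]
 [ 0.735  0.096  0.173  0.206]] 27179
[[ 0.644 -0.117  0.09 ]
 [ 0.723 -0.029  0.107]
 [ 0.725 -0.014  0.121]
 [ 0.789  0.107  0.173]
 [ 0.896  0.198  0.257]]
jar, bottle, scraper, dish [array([ 38. , 131.7]), array([  55.1, -124.2]), array([ -48.5, -141. ]), array([-93.2, 120. ])]
```

send_rows(moves=[0.9,1.55,0,0,1.8,3.1,0,-0.05,1.8,3.1,0,-0.05,1.8,3.1,0,-0.05,1.8,3.1,0,0,1.8,3.1,0,0,1.8,3.1,0,0,1.8,3.1,0,0,1.8,3.1,0,0,1.8,3.1,0,0,1.8,3.1,0,0,1.8,3.1,0,0,1.8,3.1,0,0,1.8,3.1,0,0,1.8,3.1,0,0,1.8,3.1,0,0,0.9,1.55,0,0,0,0,0,0,0,0,0,0], gripper=1)

```text
clock: 2.0
tool_pos: [0.4936, -0.1197, 0.2253]
orientation: [0.996, 0.087, -0.0, -0.0]
wrist_force: [0.2, 0.1, 0.4]
gripper_width: 0.005
```

Run:
```python
from h import *
s=bot.observe(); print(s["clock"],s["tool_pos"],np.round(s["orientation"],4),s["wrist_force"],s["gripper_width"],np.round(s["joints"],2))
a=bot.capture("scene")["img"]; b=bot.capture("top")["img"]
cv2.imwrite("pics/v1.png",cv2.resize(np.hstack([a[60:400,150:450],b[80:420,170:470]]),None,fx=1.33,fy=1.33))
```

```text
2.0 [ 0.49364028 -0.11973176  0.22532623] [ 9.962e-01  8.700e-02 -4.000e-04 -0.000e+00] [0.15412988 0.05210077 0.41067585] 0.0050922704561977596 [-0.34 -0.2   1.96 -0.    1.38  1.05]
```

View pics/v1.png

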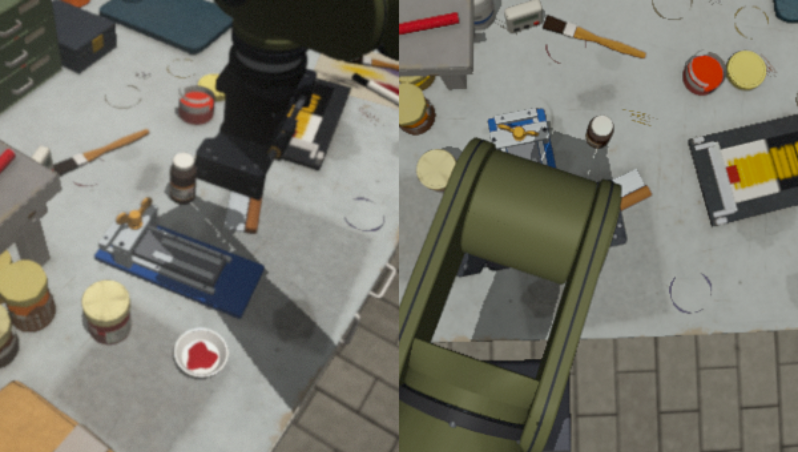

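Run:
```python
from h import *
a=np.radians(10); ex=np.array([np.cos(a),np.sin(a)]); ey=np.array([-ex[1],ex[0]]); T=bot.observe()["tool_pos"]
for n in("scene","top"):
    P=cloud(bot.capture(n)); d=P[...,:2]-T[:2]; X=d@ex; Y=d@ey; Z=P[...,2]-T[2]
    for lo,hi in((-.02,.055),(.055,.075),(.075,.1),(.1,.15),(.15,.2),(.2,.3)):
        m=(Z>lo)&(Z<hi)&(np.hypot(X,Y)<.2)
        if m.sum()>20: print(n,lo,hi,m.sum(),np.round(np.percentile(X[m],[2,98]),3),np.round(np.percentile(Y[m],[2,98]),3))
```

```text
scene 0.055 0.075 232 [-0.035  0.033] [-0.075  0.084]
scene 0.075 0.1 1011 [-0.035  0.033] [-0.075  0.089]
scene 0.1 0.15 2764 [-0.033  0.031] [-0.073  0.091]
scene 0.15 0.2 2372 [-0.035  0.033] [0.001 0.052]
scene 0.2 0.3 6757 [-0.133  0.055] [0.025 0.128]
top 0.1 0.15 442 [-0.035  0.027] [-0.091  0.084]
top 0.15 0.2 69 [-0.035 -0.025] [0.031 0.048]
top 0.2 0.3 1543 [-0.105  0.054] [-0.059  0.085]
```

send_rows(moves=[0,0,-1.6,0,0,0,-3,0,0,0,-3,0,0,0,-3,0,0,0,-3,0,0,0,-3,0,0,0,-2,0,0,0,-1,0,0,0,0,0])

```text
clock: 3.1
tool_pos: [0.4925, -0.1203, 0.0276]
orientation: [0.996, 0.086, -0.002, -0.001]
wrist_force: [-0.3, 0.1, 0.2]
gripper_width: 0.001
```

send_rows(moves=[0.25,0.044,0,0,0.25,0.044,0,0,0.25,0.044,0,0,0.25,0.044,0,0,0.25,0.044,0,0,0.25,0.044,0,0,0.25,0.044,0,0,0.25,0.044,0,0,0.25,0.044,0,0,0.25,0.044,0,0,0.25,0.044,0,0,0.25,0.044,0,0,0,0,0,0])

```text
clock: 4.4
tool_pos: [0.5225, -0.1154, 0.0298]
orientation: [0.996, 0.087, -0.003, -0.0]
wrist_force: [-7.5, -0.6, 7.6]
gripper_width: 0.005
```

send_rows(moves=[0.2,0.035,0,0,0.2,0.035,0,0,0.2,0.035,0,0,0.2,0.035,0,0,0,0,0,0])

```text
clock: 4.9
tool_pos: [0.5304, -0.114, 0.0297]
orientation: [0.996, 0.087, -0.003, -0.0]
wrist_force: [-7.5, -2.3, 6.7]
gripper_width: 0.004
```

send_rows(moves=[0.1,0.017,0,0,0,0,0,0])

```text
clock: 5.1
tool_pos: [0.531, -0.1139, 0.0297]
orientation: [0.996, 0.087, -0.003, -0.0]
wrist_force: [-9.2, -2.1, 7.6]
gripper_width: 0.004
```

send_rows(moves=[0.1,0.017,0,0,0,0,0,0])

```text
clock: 5.3
tool_pos: [0.5321, -0.1137, 0.0297]
orientation: [0.996, 0.087, -0.003, -0.0]
wrist_force: [-9.0, -1.4, 7.7]
gripper_width: 0.002
```

send_rows(moves=[0.1,0.017,0,0,0,0,0,0])

```text
clock: 5.5
tool_pos: [0.5331, -0.1136, 0.0297]
orientation: [0.996, 0.087, -0.003, -0.0]
wrist_force: [-7.8, -1.8, 7.9]
gripper_width: 0.006
```

send_rows(moves=[-0.1,-0.017,0,0,-0.1,-0.017,0.2,0,0,0,0,0])

```text
clock: 5.8
tool_pos: [0.5329, -0.1135, 0.0317]
orientation: [0.996, 0.086, -0.0, -0.0]
wrist_force: [-2.6, 0.0, 1.6]
gripper_width: 0.005
```

send_rows(moves=[0.1,0.017,0,0,0.1,0.017,0,0,0.1,0.017,0,0,0,0,0,0])

```text
clock: 6.2
tool_pos: [0.5346, -0.1133, 0.0316]
orientation: [0.996, 0.087, -0.002, -0.0]
wrist_force: [-7.8, -1.0, 6.8]
gripper_width: 0.003
```

send_rows(moves=[0.1,0.017,0,0,0,0,0,0])

```text
clock: 6.4
tool_pos: [0.5347, -0.1133, 0.0317]
orientation: [0.996, 0.087, -0.004, -0.0]
wrist_force: [-11.2, -2.9, 9.0]
gripper_width: 0.005
```

send_rows(moves=[0.1,0.017,0,0,0,0,0,0])

```text
clock: 6.6
tool_pos: [0.5348, -0.1132, 0.0316]
orientation: [0.996, 0.087, -0.005, -0.0]
wrist_force: [-15.0, -2.1, 11.7]
gripper_width: 0.004
```

send_rows(moves=[0.1,0.017,0,0,0,0,0,0])

```text
clock: 6.8
tool_pos: [0.5349, -0.1132, 0.0316]
orientation: [0.996, 0.087, -0.006, -0.0]
wrist_force: [-17.6, -4.0, 14.0]
gripper_width: 0.005
```

send_rows(moves=[-0.5,-0.087,0,0,-2,-0.35,0,0,-2,-0.35,0,0,0,0,2,0,0,0,4,0,0,0,4,0,0,0,0,0])

```text
clock: 7.5
tool_pos: [0.4989, -0.1218, 0.1388]
orientation: [0.996, 0.086, 0.006, 0.003]
wrist_force: [0.8, -0.7, 0.4]
gripper_width: 0.005
```

Run:
```python
from h import *
a=bot.capture("scene")["img"]
cv2.imwrite("pics/v2.png",cv2.resize(a[195:305,210:360],None,fx=5,fy=5,interpolation=cv2.INTER_CUBIC))
```

```text
(no output)
```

View pics/v2.png

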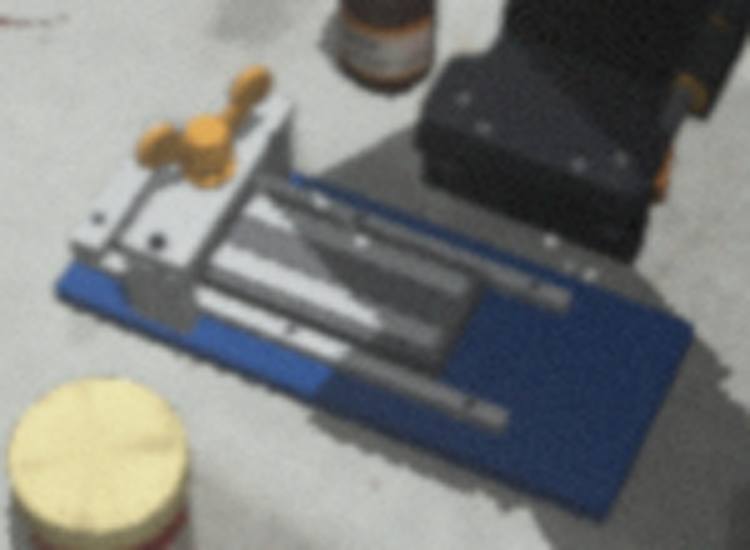

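send_rows(moves=[1,0.4,0,0,2.5,0.8,0,0,2.5,0.8,0,0,2.5,0.8,0,0,2.5,0.8,0,0,1.3,0.5,0,0,0,0,0,0,0,0,0,0])

```text
clock: 8.35
tool_pos: [0.6163, -0.0792, 0.1302]
orientation: [0.996, 0.086, -0.001, -0.0]
wrist_force: [-0.2, -0.0, 0.1]
gripper_width: 0.001
```

Run:
```python
from h import *
s=bot.observe(); print(s["tool_pos"],s["wrist_force"])
P=s["tool_pos"][:2]; S=np.array([.6505,-.0912]); pr=P
for p in range(160,-181,-10):
    t=S+.029*np.array([np.cos(np.radians(p)),np.sin(np.radians(p))]); print(p-10,np.round((t-pr)*100,2),end="; "); pr=t
```

```text
[ 0.61626398 -0.07919509  0.13020617] [-0.15537354 -0.01163357  0.1025972 ]
150 [ 0.7  -0.21]; 140 [0.21 0.46]; 130 [0.29 0.41]; 120 [0.36 0.36]; 110 [0.41 0.29]; 100 [0.46 0.21]; 90 [0.49 0.13]; 80 [0.5  0.04]; 70 [ 0.5  -0.04]; 60 [ 0.49 -0.13]; 50 [ 0.46 -0.21]; 40 [ 0.41 -0.29]; 30 [ 0.36 -0.36]; 20 [ 0.29 -0.41]; 10 [ 0.21 -0.46]; 0 [ 0.13 -0.49]; -10 [ 0.04 -0.5 ]; -20 [-0.04 -0.5 ]; -30 [-0.13 -0.49]; -40 [-0.21 -0.46]; -50 [-0.29 -0.41]; -60 [-0.36 -0.36]; -70 [-0.41 -0.29]; -80 [-0.46 -0.21]; -90 [-0.49 -0.13]; -100 [-0.5  -0.04]; -110 [-0.5   0.04]; -120 [-0.49  0.13]; -130 [-0.46  0.21]; -140 [-0.41  0.29]; -150 [-0.36  0.36]; -160 [-0.29  0.41]; -170 [-0.21  0.46]; -180 [-0.13  0.49]; -190 [-0.04  0.5 ];
```

send_rows(moves=[0.7,-0.2,0,0,0,0,-1.2,0,0,0,-2,0,0,0,-1.5,0,0,0,0,0,0,0,0,0])

```text
clock: 8.95
tool_pos: [0.6236, -0.0815, 0.084]
orientation: [0.996, 0.086, -0.001, -0.0]
wrist_force: [-0.1, 0.3, 0.1]
gripper_width: 0.004
```

send_rows(moves=[0.21,0.46,0,0,0.29,0.41,0,0,0.36,0.36,0,0,0.41,0.29,0,0,0.46,0.21,0,0,0.49,0.13,0,0,0,0,0,0])

```text
clock: 9.65
tool_pos: [0.6468, -0.0626, 0.0845]
orientation: [0.996, 0.086, -0.0, -0.0]
wrist_force: [-1.0, 0.9, 0.6]
gripper_width: 0.003
```

Run:
```python
from h import *
s=bot.observe(); print(s["tool_pos"],s["wrist_force"],s["moment"])
a=bot.capture("scene")["img"]; b=bot.capture("top")["img"]
cv2.imwrite("pics/v3.png",np.hstack([cv2.resize(x,(400,400),interpolation=cv2.INTER_CUBIC) for x in (a[170:290,190:310],b[120:240,200:320])]))
```

```text
[ 0.64677742 -0.06257597  0.08446088] [-1.00431979  0.85007318  0.64258669] [ 0.05846471  0.03738627 -0.02401924]
```

View pics/v3.png

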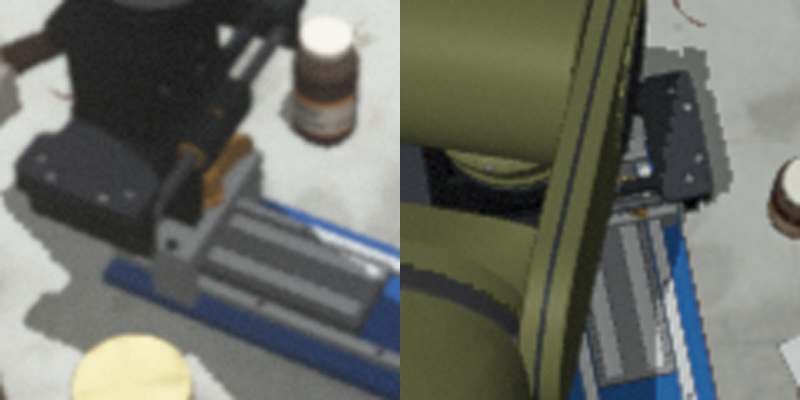

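send_rows(moves=[0.5,0.04,0,0,0.5,-0.04,0,0,0.49,-0.13,0,0,0.46,-0.21,0,0,0.41,-0.29,0,0,0,0,0,0])

```text
clock: 10.35
tool_pos: [0.6708, -0.0696, 0.0848]
orientation: [0.996, 0.086, 0.001, 0.0]
wrist_force: [-0.1, -0.3, -0.4]
gripper_width: 0.004
```

send_rows(moves=[0.36,-0.36,0,0,0.29,-0.41,0,0,0.21,-0.46,0,0,0.13,-0.49,0,0,0.04,-0.5,0,0,0,0,0,0])

```text
clock: 10.95
tool_pos: [0.6807, -0.0923, 0.0849]
orientation: [0.996, 0.086, 0.001, 0.0]
wrist_force: [1.0, 0.7, -0.6]
gripper_width: 0.007
```

send_rows(moves=[-0.04,-0.5,0,0,-0.13,-0.49,0,0,-0.21,-0.46,0,0,-0.29,-0.41,0,0,-0.36,-0.36,0,0,0,0,0,0])

```text
clock: 11.55
tool_pos: [0.6696, -0.1143, 0.0848]
orientation: [0.996, 0.086, 0.0, 0.0]
wrist_force: [1.3, 0.8, 0.5]
gripper_width: 0.006
```

send_rows(moves=[-0.41,-0.29,0,0,-0.46,-0.21,0,0,-0.49,-0.13,0,0,-0.5,-0.04,0,0,0,0,0,0])

```text
clock: 12.05
tool_pos: [0.6505, -0.1205, 0.0846]
orientation: [0.996, 0.086, -0.0, 0.0]
wrist_force: [-0.1, 0.4, -0.4]
gripper_width: 0.004
```

send_rows(moves=[-0.5,0.04,0,0,-0.49,0.13,0,0,-0.46,0.21,0,0,0,0,0,0])

```text
clock: 12.45
tool_pos: [0.636, -0.1161, 0.0845]
orientation: [0.996, 0.086, -0.001, -0.0]
wrist_force: [-0.7, 0.4, 0.7]
gripper_width: 0.002
```

send_rows(moves=[-0.41,0.29,0,0,0,0,0,0])

```text
clock: 12.65
tool_pos: [0.6323, -0.1131, 0.0846]
orientation: [0.996, 0.086, -0.0, -0.0]
wrist_force: [0.3, 0.2, 0.0]
gripper_width: 0.002
```

send_rows(moves=[-0.36,0.36,0,0,0,0,0,0])

```text
clock: 12.85
tool_pos: [0.6288, -0.1095, 0.0846]
orientation: [0.996, 0.086, -0.0, -0.0]
wrist_force: [0.0, -0.8, 0.8]
gripper_width: 0.006
```

send_rows(moves=[-0.29,0.41,0,0,0,0,0,0])

```text
clock: 13.05
tool_pos: [0.6262, -0.1055, 0.0847]
orientation: [0.996, 0.086, 0.0, 0.0]
wrist_force: [0.8, -0.1, 0.1]
gripper_width: 0.002
```

send_rows(moves=[-0.1,0.23,0,0,0,0,0,0])

```text
clock: 13.25
tool_pos: [0.6254, -0.1035, 0.0848]
orientation: [0.996, 0.086, 0.0, 0.0]
wrist_force: [1.7, -1.5, -0.7]
gripper_width: 0.003
```

send_rows(moves=[-0.11,0.23,0,0,0,0,0,0])

```text
clock: 13.45
tool_pos: [0.6243, -0.1014, 0.0848]
orientation: [0.996, 0.086, 0.0, 0.0]
wrist_force: [2.3, -2.1, -0.7]
gripper_width: 0.003
```

send_rows(moves=[-0.07,0.25,0,0,0,0,0,0])

```text
clock: 13.65
tool_pos: [0.6236, -0.0989, 0.0848]
orientation: [0.996, 0.086, 0.0, 0.0]
wrist_force: [1.6, -3.2, -0.5]
gripper_width: 0.005
```

send_rows(moves=[-0.06,0.25,0,0,0,0,0,0])

```text
clock: 13.85
tool_pos: [0.6228, -0.0963, 0.0847]
orientation: [0.996, 0.086, -0.0, 0.0]
wrist_force: [2.0, -4.3, 0.2]
gripper_width: 0.003
```

send_rows(moves=[-0.03,0.25,0,0,0,0,0,0])

```text
clock: 14.05
tool_pos: [0.6227, -0.0949, 0.0848]
orientation: [0.996, 0.086, 0.0, 0.001]
wrist_force: [1.3, -7.3, -0.9]
gripper_width: 0.007
```

send_rows(moves=[0,0.25,0,0,0,0,0,0])

```text
clock: 14.25
tool_pos: [0.6228, -0.0941, 0.0848]
orientation: [0.996, 0.086, 0.0, 0.003]
wrist_force: [2.5, -12.7, -0.8]
gripper_width: 0.002
```

send_rows(moves=[0.02,0.25,0,0,0,0,0,0])

```text
clock: 14.45
tool_pos: [0.6229, -0.0934, 0.0848]
orientation: [0.996, 0.086, 0.0, 0.005]
wrist_force: [2.5, -18.5, -2.3]
gripper_width: 0.005
```

send_rows(moves=[0.05,0.25,0,0,0,0,0,0])

```text
clock: 14.65
tool_pos: [0.6232, -0.0927, 0.0849]
orientation: [0.996, 0.087, -0.0, 0.006]
wrist_force: [0.3, -23.5, -2.6]
gripper_width: 0.004
```

send_rows(moves=[0.05,0.25,0,0,0,0,0,0])

```text
clock: 14.85
tool_pos: [0.6233, -0.092, 0.0849]
orientation: [0.996, 0.086, -0.001, 0.008]
wrist_force: [0.3, -29.0, -2.4]
gripper_width: 0.003
```

send_rows(moves=[0,-0.6,0,0,0,-0.6,0,0,0,-0.6,0,0,-0.5,-0.3,0,0,0,0,1.5,0,0,0,2.5,0,-2,-1,2,0,-4,-2,2,0,-4,-2,0,0,-4,-3,0,0,-3,-4,0,0,0,-4,0,0,0,-4,0,0,0,-4,0,0,0,-2,0,0,0,0,0,0])

```text
clock: 16.45
tool_pos: [0.4489, -0.3662, 0.1655]
orientation: [0.996, 0.085, 0.0, 0.0]
wrist_force: [0.4, 0.8, -0.4]
gripper_width: 0.002
```

Run:
```python
from h import *
s=bot.observe(); print(s["clock"],s["tool_pos"],s["wrist_force"])
a=bot.capture("scene"); b=bot.capture("top"); np.savez("s4.npz",**a); np.savez("t4.npz",**b)
a=a["img"];b=b["img"]
cv2.imwrite("pics/v4.png",np.hstack([cv2.resize(x,(400,400),interpolation=cv2.INTER_CUBIC) for x in (a[190:290,215:315],b[155:255,225:325])]))
```

```text
16.45 [ 0.4489194  -0.36619878  0.16546187] [ 0.36547453  0.78394263 -0.43231509]
```

View pics/v4.png

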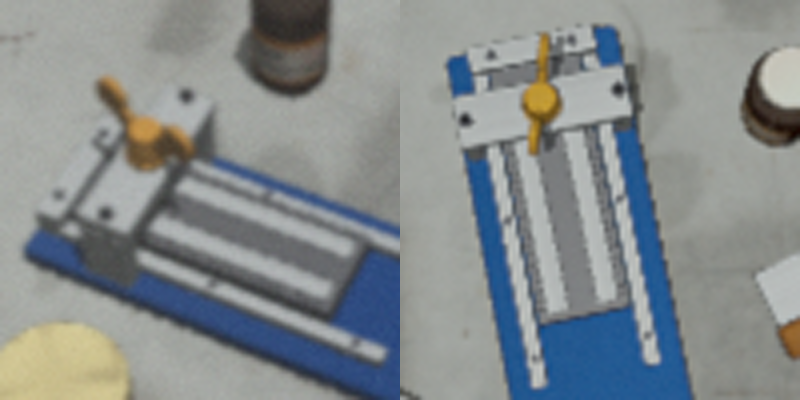

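Run:
```python
from h import *
c=dict(np.load("t4.npz")); a=np.radians(10.06); ex=np.array([np.cos(a),np.sin(a)]); ey=np.array([-ex[1],ex[0]]); O=np.array([.5806,-.1038])
loc=lambda p:np.array([(p[:2]-O)@ex,(p[:2]-O)@ey])*1e3
cr=lambda u,v:(225+(u-400+.5)/4-.5,155+(v+.5)/4-.5)
t1,t2=loc(onz(c,*cr(545,36),.09)),loc(onz(c,*cr(534,152),.09)); d=t1-t2
print("wing",t1,t2,np.degrees(np.arctan2(d[1],d[0])))
# orange-mask principal axis
img=c["img"][155:200,225:290].astype(int); m=(img[...,2]-img[...,0]>70)
v,u=np.where(m); W=np.array([loc(onz(c,x+225,y+155,.09)) for x,y in zip(u,v)]); W0=W-W.mean(0)
e=np.linalg.svd(W0,full_matrices=False)[2][0]; print("svd",m.sum(),W.mean(0),np.degrees(np.arctan2(e[1],e[0])))
print("gauge near",loc(onz(c,*cr(540,322),.028)),loc(onz(c,*cr(628,303),.028)))
print("rail ends",loc(onz(c,*cr(540,388),.022)),loc(onz(c,*cr(654,363),.022)))
c0=dict(np.load("top0.npz"))
for n in("img",):
    D=cv2.absdiff(c0["img"],c["img"]).max(2); print([int(np.median(D[y-12:y+12,x-12:x+12])) for x,y in((199,207),(321,178),(336,225),(220,270))])
```

```text
wing [99.04237255 -9.71847747] [41.74690882  6.93322759] -16.205379858204946
svd 110 [68.37197454 -1.3099262 ] 163.1676175763987
gauge near [-36.2293975   22.49789878] [-35.60343098 -24.94236173]
rail ends [-69.92062155  29.40087244] [-68.98103502 -32.18884496]
[14, 13, 14, 14]
```

```bash
python3 -c "
from cell import bot
print(bot.job_done())"
```

```text
the job is handed in; nothing more can be done
None
```

I pushed the gauge home and tightened the wing screw onto it, and handed the job in at about 16.5 s of the 64 s allowed. No verdict is reported, so the checks below are my own.

- **Gauge:** I pushed it about 24 mm along the channel with the closed fingertips. It stalled against the end stop with the push force rising to about 18 N. In the last top view its near end sits at about x = -36 mm on the holder, against -38 mm nominal. That gap is within camera error.
- **Screw:** I turned it clockwise with one long fingertip push on a wing, orbiting the screw without lifting, rather than several separate strokes. The push stayed near 1 N while it was loose, stiffened where expected, and ended solid at about 29 N. After I let go, the wings read about 6.57 rad, close to the expected 6.6.
- **Bystanders:** The robot was clear of everything at the end. In the last top view the bottle was where it started. My image comparison at all four bystanders showed a similar small brightness change at each and no sign of movement. I did not measure their positions again.
- **Unexplained:** During the gauge push there was an upward force of 7 to 14 N on the tool, growing with the push. I took it as friction on the gauge's end face and raised the tips 2 mm, which did not remove it. The two cameras also disagreed by up to 4 mm on the screw's position, so I used the average.

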